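# Show a test plate's label before lapping

## Robot

A 7-joint arm with a two-finger parallel gripper is mounted at the origin on the work surface; the furniture and walls round the work are solid. World frame = base frame: x ahead of the robot, y to its left, z up, the work surface at z = 0. Lengths are in m, angles in rad, forces in N, time in s.
With the tool pointing down it reaches from about 0.35 to 0.9 m from the base axis. Payload 8.1 kg.
Tool frame: the origin (TCP) lies on the centre line of the jaws, within the pads' length; the fingertips stand 19 mm ahead of it and the grasp point (between the pads) is the TCP (arm.tip_reach is the distance from the TCP to the fingertips, in m); z points along the fingers, y is the line along which they close (so a half turn about z gives the same grasp; the last joint's range is limited). The gripper opens to 92 mm and grips with 3 to 60 N. Pads are 19 mm wide; open, the fingers measure 130 mm over their backs; the gripper's body (75 mm by 190 mm) begins 47 mm behind the grasp point.
Start: joints at [1.011, 0.434, 0.025, 1.573, -0.012, 1.134, -0.075], TCP at [0.276, -0.561, 0.246] pointing down, gripper open.
Joint ranges: [-2.62, 2.62], [-0.44, 2.09], [-1.27, 1.32], [0.08, 2.57], [-1.32, 4.46], [0.12, 2], [-2.74, 2.74]. Speed limits (rad/s): [2.22, 2.22, 3.01, 3.01, 3.14, 3.14, 3.14].

## Interface

Orientations are given as a rotation vector (axis times angle).
In Python, from cell import arm gives the robot as it stands.
- The arm moves only by the tool arm_command, never from a script. Its argument "targets" is a list that holds one entry, the list of rows, each a list of 6 numbers: the shift along the tool's x, y, z in m, then the turn, a rotation vector about the tool's x, y, z in rad. A call has 1 to 10 rows; each row shifts and turns the commanded pose from where the row before left it, along the tool's axes as they then stand; what a row does not reach is not made up. A row lasts 1/8 s, in which the tool goes at most 62.5 mm and 10.7 degrees, less where a joint would pass 70% of its speed; a pose out of reach is approached as far as the arm can. A call with a gripper value outside its range is refused whole. "jaw" is the finger opening in m, from 0 to 0.0918, set as the call begins (left out, the last holds). The fingers move at their own pace and stop on an object; "newtons" is the grip in N (left out, the last holds). Time passes only in rows, so rows that do not move let the fingers close. It gives the time, the measured TCP pose, the force, the opening and the grip force at its end, in the units of the state.
- arm.observe(): the state, without advancing time (a new reading comes with each control period).
- arm.get_image(name): name is "side" or "top" or "wrist"; returns a dict with "pixels" (384x512x3 uint8, red, green, blue), "z_map" (384x512 float32, m along the optical axis (not along the pixel's ray), 0 where there is no reading), "fx", "fy", "cx", "cy" (pixels), "dist" ([k1, k2, p1, p2, k3] as OpenCV has them; the pictures are not rectified), "xyz" and "rotation" of the camera in the world; the wrist camera has in their place "T_tool_cam" (4x4, takes a point from camera to tool coordinates, whose origin is the TCP and whose axes are the flange's). Camera axes: x right, y down, z forward; pixel columns grow to the right and rows downward; lengths in m; the calibration is good to about 2 mm. A picture is of the moment at which its call begins: read the wrist's pose just before it.
- arm.sign_off(): hands the job in; it is judged then, once.
The state is a dict: "clock": time; "joints": joint angles; "dq": joint speeds; "joint_efforts": joint torques, N m; "position": TCP position; "ee_rot": TCP orientation; "force": force on the tool from outside, world axes, zero at the start; "ft_torque": the same for the moment, N m; "width": opening from 0.0 (shut) to 1.0 (fully open); "gripper_force": force on a finger pad.
Only numpy, scipy, OpenCV 4.12 (cv2) and the standard library are available. Lean on these libraries where they do the work, as an engineer would, in place of code of your own. Each camera call takes 0.05 s, during which the arm holds its last target. There are 200 camera calls.

## Task

One of the two moulded test plates standing in the slotted wooden block has a small corner notch, which marks its frosted, labelled end: lift that plate out and hold it with the fingers on its clear half, off the frosted end, so that the frosted end is above the round lapping disc, about a hand's breadth or more clear of the bench, with the labelled face turned up (slanting by about 45 degrees or flatter) for the camera overhead to read. Finish while still holding it there, still and touching nothing else; leave the blank plate in its slot and the other things where they are.

Things in the scene. Friction and masses are not known exactly. Their poses are not given: they have to be found in the camera images.
- notched_plate: Loose grey moulded plate, 100 x 56 x 6 mm, about 50 g, upright on a long edge in either slot. Origin: middle of its lower edge. x: along its length to the frosted end; z: to its upper edge; y: out of the labelled face. The notch, 14 (x) x 11 (z) mm, cuts the upper corner of the frosted end: seen facing the label of the standing plate, it is at the upper left.
- frosted_end (a point): Middle of the notched plate's frosted end, at x 34, y 0, z 26 mm in the plate's frame; same axes. The frosted zone, x = 18 to 50 mm, is lighter and matt on both faces; the rest of the plate is the clear part, unmarked. The paper label, 26 x 28 mm, is on the +y face of the frosted zone only.
- clear_end (a point): Point to grip on the clear part of the notched plate, at x -30, y 0, z 40 mm in the plate's frame (16 mm below the upper edge), halfway through its thickness; fingers close along y. Axes as the plate's.
- blank_plate: The other plate, the same grey material, 100 x 56 x 6 mm, but without notch, frosting or label; loose, standing in the other slot, parallel to the notched plate and 60 mm from it. Origin: middle of the lower long edge; z up.
- plate_rack: Fixed wooden block, 120 (x) x 92 (y) x 22 mm high, standing on the bench at any yaw. Origin: centre of its underside. Two slots along its x, at y = +30 and -30 mm, each 103 mm long, 8 mm wide and 16 mm deep (slot floor 6 mm above the bench), so the plates stand 40 mm out of the block, their tops 62 mm above the bench.
- lapping_disc: Fixed dark round lapping disc with slots, 262 mm across, lying flat on the bench, about 10 mm thick, with an upright stub in the middle that reaches about 46 mm above the bench. Origin: its centre, 4 mm above the bench.
- round_knob: Loose round moulded knob, 44 mm across, 24 mm high, a bystander. Origin: centre of its underside.
- small_block: Loose small metal mould block with a bored hole, 36 x 50 x 34 mm, a bystander. Origin: centre of its underside.
Things that resemble listed ones, but are neither listed nor needed, are in the scene too. Leave any blue look-alike of the notched_plate alone.

How it is judged:
On the way:
1. the notched plate is lifted clear out of its slot in the gripper (height (world z) of notched_plate above 0.03 m and height (world z) of frosted_end above 0.05 m and contact force between the fingers and notched_plate above 1 N), for 0.2 s.
At the end, for the whole second after the job is handed in: Gripper holds the notched plate still by its clear part (grasp point below plate x = 8 mm), touching nothing else; frosted end within 125 mm of the disc centre from above and over 80 mm above the bench; label normal within 1.0 rad of vertical; blank plate upright, moved under 15 mm (contact force between the fingers and notched_plate above 1 N and x of the grasp point in the frame of notched_plate below 0.008 m and height (world z) of frosted_end above 0.08 m and horizontal distance between frosted_end and lapping_disc below 0.125 m and angle between notched_plate's own y axis and vertical below 1 rad and linear speed of notched_plate below 0.03 m/s and angular speed of notched_plate below 0.2 rad/s and contact force between notched_plate and lapping_disc below 0.05 N and contact force between notched_plate and plate_rack below 0.05 N and contact force between notched_plate and blank_plate below 0.05 N and contact force between notched_plate and round_knob below 0.05 N and contact force between notched_plate and small_block below 0.05 N and distance of blank_plate from where it was at the start of the episode below 0.015 m and angle between blank_plate's own z axis and vertical below 0.2 rad); the arm keeps its last pose, push and grip.
It fails at once if the blank plate is pulled out or knocked over (distance of blank_plate from where it was at the start of the episode above 0.03 m or angle between blank_plate's own z axis and vertical above 0.4 rad).
It fails at once if the knob or the small block is pushed away (distance of any of round_knob, small_block from where it was at the start of the episode above 0.03 m).
It also fails if it takes over 32 s, if anything falls off the work surface, if the arm or the gripper's body presses on something with over 40 N, if the wrist force passes 120 N, or if a joint passes its speed limit or range.

## Working session

There is one attempt and no reset: what is moved stays moved. The work goes in short steps, Python scripts to look and compute and a tool call to move; the robot and the scene stay as the last step left them, time stands still between calls to the robot, and variables do not carry over. Pictures are saved under pics/ and viewed, at most 10 in all, crops included, and the job is handed in when it is done.

Besides the shell and the picture viewer there is one more tool, called after "Emit:" as a command line: name --argument value ..., lists and objects as JSON in quotes. arm_command: Moves the arm, as the interface text tells. Its arguments: {"type":"object","properties":{"targets":{"type":"array","items":{"type":"array","items":{"type":"array","items":{"type":"number"}}}},"jaw":{"type":"number"},"newtons":{"type":"number"}},"required":["targets"]}

```bash
mkdir -p pics; cat > h.py <<'E'
import numpy as np,cv2,pickle
from scipy.spatial.transform import Rotation as R
from cell import arm
def shot(n,f):
    s=arm.observe(); im=arm.get_image(n); im=dict(im); im['state']=s
    pickle.dump(im,open(f'pics/{f}.pkl','wb')); cv2.imwrite(f'pics/{f}.png',im['pixels'][:,:,::-1]); return im
def load(f): return pickle.load(open(f'pics/{f}.pkl','rb'))
def campose(im):
    if 'T_tool_cam' in im:
        T=np.array(im['T_tool_cam']); s=im['state']; r=R.from_rotvec(s['ee_rot']).as_matrix()
        return r@T[:3,:3], r@T[:3,3]+np.array(s['position'])
    r=np.array(im['rotation']); 
    return (r if r.shape==(3,3) else R.from_rotvec(r).as_matrix() if r.size==3 else None), np.array(im['xyz'])
def ray(im,u,v):
    K=np.array([[im['fx'],0,im['cx']],[0,im['fy'],im['cy']],[0,0,1]])
    p=cv2.undistortPoints(np.array([[[u,v]]],float),K,np.array(im['dist'],float))[0,0]
    return np.array([p[0],p[1],1.])
def pt(im,u,v,z=None):
    r,t=campose(im); d=ray(im,u,v)
    if z is None: return r@(d*im['z_map'][int(v),int(u)])+t
    w=r@d; return t+w*(z-t[2])/w[2]
E
python3 - <<'E'
from h import *
a=shot('top','top0'); b=shot('side','side0')
print(arm.observe()); print(a['rotation'],a['xyz'],b['xyz'],a['fx'])
cv2.imwrite('pics/both.png',cv2.resize(a['pixels'][:,:,::-1],(800,600),interpolation=cv2.INTER_CUBIC))
E
```

```text
{'clock': 0.1, 'joints': array([ 1.01137877,  0.43511312,  0.02497641,  1.57396381, -0.01162285,
        1.13403462, -0.07509274]), 'dq': array([ 0.00093724, -0.00199983, -0.00178994, -0.00181246, -0.00036061,
       -0.00043947, -0.00149806]), 'joint_efforts': array([ 2.85428687e-03, -6.69136119e+01,  9.88027900e-01, -3.15147471e+01,
       -6.05083513e-02,  3.74896161e-02,  4.25817504e-06]), 'position': array([ 0.27545809, -0.56055321,  0.2450648 ]), 'ee_rot': array([-3.05874888e+00, -7.10934483e-01,  6.47570274e-04]), 'force': array([-0.49640366,  0.13946688, -0.75157384]), 'ft_torque': array([-0.02740481, -0.05312221,  0.03719226]), 'gripper_force': 0.0, 'width': 1.0019631719109952}
[-2.17830127  2.20598832 -0.10334498] [ 0.47769724 -0.07008555  0.89254438] [0.27099138 0.5867188  0.51234874] 440.94666028939923
```

View pics/both.png

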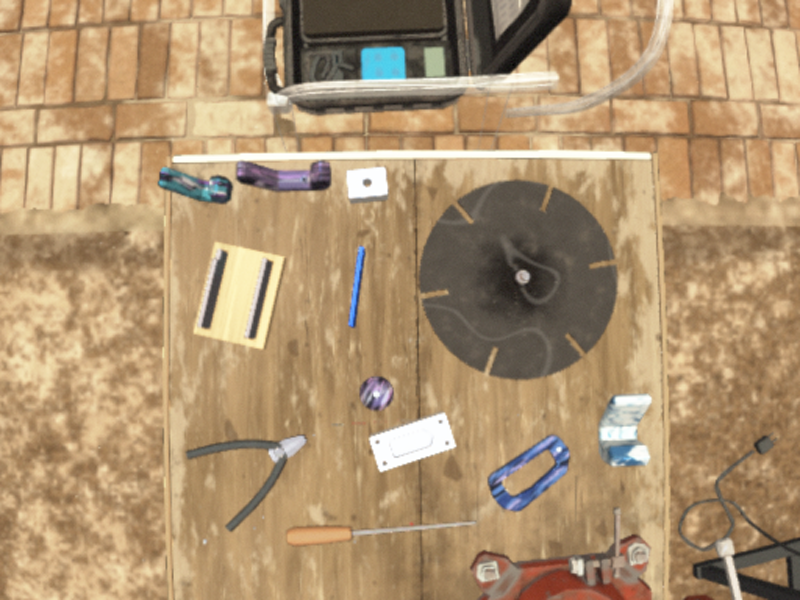

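View pics/side0.png

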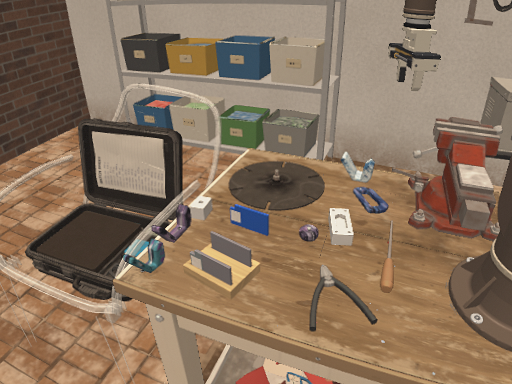

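```bash
python3 - <<'E'
from h import *
a=load('top0');b=load('side0')
A=cv2.resize(a['pixels'][145:230,115:195,::-1],None,fx=6,fy=6,interpolation=cv2.INTER_CUBIC)
B=cv2.resize(b['pixels'][225:300,175:270,::-1],None,fx=6,fy=6,interpolation=cv2.INTER_CUBIC)[:, :]
h=min(len(A),len(B)); 
cv2.imwrite('pics/c1.png',cv2.resize(np.hstack([A[:510],np.vstack([B,np.zeros((60,B.shape[1],3),np.uint8)])]),None,fx=.75,fy=.75))
for u,v,z in [(520,278,.046),(374,393,.024),(367,184,.034),(238,295,.022),(361,248,.056),(352,326,.056)]: print(pt(a,u*.64,v*.64,z), pt(a,u*.64,v*.64))
for u,v in [(217,251),(205,327),(267,260),(251,338)]: print(pt(a,u*.64,v*.64,.062))
E
```

```text
[ 0.56198808 -0.23745266  0.046     ] [ 0.56377949 -0.24100967  0.02800862]
[ 0.42133281 -0.05393148  0.024     ] [ 0.42131588 -0.05392663  0.02373908]
[ 0.68532888 -0.04798     0.034     ] [ 0.69252879 -0.04721346  0.0042288 ]
[0.54683821 0.11797569 0.022     ] [0.54702338 0.11847935 0.01966855]
[ 0.60005506 -0.04054749  0.056     ] [ 0.60121591 -0.04026725  0.0480634 ]
[ 0.50473648 -0.02877064  0.056     ] [ 0.50470828 -0.02881372  0.05687239]
[0.59797281 0.13576965 0.062     ]
[0.50517603 0.14991056 0.062     ]
[0.58596217 0.07390078 0.062     ]
[0.4913622  0.09332152 0.062     ]
```

View pics/c1.png

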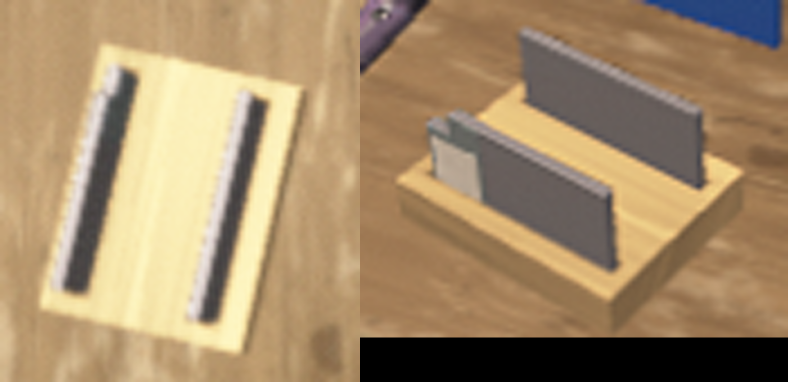

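```bash
cat >> h.py <<'E'
def rows(P,Rm,n,s=None):
    "rows from the present pose (or s=(p,R)) to position P, matrix Rm, n rows; position straight, rotation slerped"
    if s is None: o=arm.observe(); s=(np.array(o['position']),R.from_rotvec(o['ee_rot']))
    p0,r0=s; w=(r0.inv()*R.from_matrix(Rm)).as_rotvec()/n; out=[]
    for i in range(n):
        ri=r0*R.from_rotvec(w*i); out.append([*np.round(ri.inv().apply((np.array(P)-p0)/n),3).tolist(),*np.round(w,3).tolist()])
    print(str(out).replace(' ','')); return out
def down(px):
    x=-np.array([px[0],px[1],0])/np.hypot(*px); z=np.array([0,0,-1.]); return np.c_[x,np.cross(z,x),z]
E
python3 - <<'E'
from h import *
a=load('top0')
n=pt(a,127.9,209.4,.062);f=pt(a,136.8,166.6,.062)
print(n,f,np.hypot(*(f-n)[:2]))
u=(f-n)[:2];u/=np.hypot(*u); g=n[:2]+.02*u; print(u,g)
s=arm.observe();p=np.array(s['position']);r=R.from_rotvec(s['ee_rot'])
w=np.array([.46,-.35,.26])
rows(w,r.as_matrix(),6,(p,r))
rows([*g,.2],down(u),20,(w,r))
E
```

```text
[0.50500338 0.15630673 0.062     ] [0.58655086 0.13967977 0.062     ] 0.08322527548496926
[ 0.97984026 -0.19978254] [0.52460018 0.15231108]
[[0.043,-0.018,-0.002,0.0,-0.0,-0.0],[0.043,-0.018,-0.002,0.0,-0.0,-0.0],[0.043,-0.018,-0.002,0.0,-0.0,-0.0],[0.043,-0.018,-0.002,0.0,-0.0,-0.0],[0.043,-0.018,-0.002,0.0,-0.0,-0.0],[0.043,-0.018,-0.002,0.0,-0.0,-0.0]]
[[0.014,-0.021,0.003,-0.0,-0.0,-0.124],[0.016,-0.019,0.003,-0.0,-0.0,-0.124],[0.019,-0.017,0.003,-0.0,-0.0,-0.124],[0.021,-0.015,0.003,-0.0,-0.0,-0.124],[0.022,-0.012,0.003,-0.0,-0.0,-0.124],[0.024,-0.009,0.003,-0.0,-0.0,-0.124],[0.025,-0.006,0.003,-0.0,-0.0,-0.124],[0.025,-0.003,0.003,-0.0,-0.0,-0.124],[0.025,0.0,0.003,-0.0,-0.0,-0.124],[0.025,0.003,0.003,-0.0,-0.0,-0.124],[0.024,0.006,0.003,-0.0,-0.0,-0.124],[0.024,0.009,0.003,-0.0,-0.0,-0.124],[0.022,0.012,0.003,-0.0,-0.0,-0.124],[0.02,0.015,0.003,-0.0,-0.0,-0.124],[0.018,0.017,0.003,-0.0,-0.0,-0.124],[0.016,0.019,0.003,-0.0,-0.0,-0.124],[0.014,0.021,0.003,-0.0,-0.0,-0.124],[0.011,0.023,0.003,-0.0,-0.0,-0.124],[0.008,0.024,0.003,-0.0,-0.0,-0.124],[0.005,0.025,0.003,-0.0,-0.0,-0.124]]
```

Emit:
arm_command --targets '[[[0.043,-0.018,-0.002,0,0,0],[0.043,-0.018,-0.002,0,0,0],[0.043,-0.018,-0.002,0,0,0],[0.043,-0.018,-0.002,0,0,0],[0.043,-0.018,-0.002,0,0,0],[0.043,-0.018,-0.002,0,0,0]]]' --jaw 0.04

```text
clock: 0.85
position: [0.4602, -0.3489, 0.2575]
ee_rot: [-3.06, -0.711, 0.001]
force: [0.1, -0.5, 0.9]
width: 0.447
gripper_force: 0.0
```

Emit:
arm_command --targets '[[[0.014,-0.021,0.003,0,0,-0.124],[0.016,-0.019,0.003,0,0,-0.124],[0.019,-0.017,0.003,0,0,-0.124],[0.021,-0.015,0.003,0,0,-0.124],[0.022,-0.012,0.003,0,0,-0.124],[0.024,-0.009,0.003,0,0,-0.124],[0.025,-0.006,0.003,0,0,-0.124],[0.025,-0.003,0.003,0,0,-0.124],[0.025,0,0.003,0,0,-0.124],[0.025,0.003,0.003,0,0,-0.124]]]'

```text
clock: 2.1
position: [0.4913, -0.0983, 0.2274]
ee_rot: [-2.072, -2.361, 0.001]
force: [0.5, 0.0, -0.8]
width: 0.437
gripper_force: 0.0
```

Emit:
arm_command --targets '[[[0.024,0.006,0.003,0,0,-0.124],[0.024,0.009,0.003,0,0,-0.124],[0.022,0.012,0.003,0,0,-0.124],[0.02,0.015,0.003,0,0,-0.124],[0.018,0.017,0.003,0,0,-0.124],[0.016,0.019,0.003,0,0,-0.124],[0.014,0.021,0.003,0,0,-0.124],[0.011,0.023,0.003,0,0,-0.124],[0.008,0.024,0.003,0,0,-0.124],[0.005,0.025,0.003,0,0,-0.124]]]'

```text
clock: 3.35
position: [0.5231, 0.151, 0.1973]
ee_rot: [-0.315, -3.125, 0.001]
force: [0.9, 0.3, 0.5]
width: 0.436
gripper_force: 0.0
```

```bash
python3 - <<'E'
from h import *
w=shot('wrist','w1'); s=arm.observe(); print(s['clock'],s['position'],s['joints'],R.from_rotvec(s['ee_rot']).as_matrix().round(3),s['width'])
cv2.imwrite('pics/w1b.png',cv2.resize(w['pixels'][:,:,::-1],(800,600),interpolation=cv2.INTER_CUBIC))
E
```

```text
3.4 [0.52287372 0.15485477 0.19727082] [ 0.14943148  0.45572869 -0.7317946   1.78719583  0.34713944  1.03125493
  0.66644761] [[-0.982  0.19  -0.   ]
 [ 0.19   0.982  0.002]
 [ 0.001  0.002 -1.   ]] 0.4390877542018344
```

View pics/w1b.png

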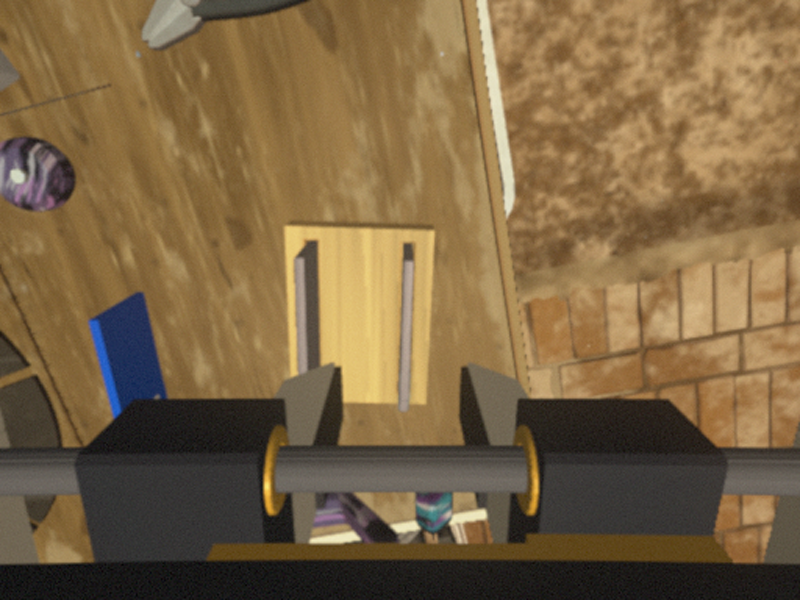

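```bash
python3 - <<'E'
from h import *
a=load('w1')
n=pt(a,408*.64,261*.64,.062);f=pt(a,404.5*.64,409*.64,.062)
d=pt(a,407*.64,300*.64); print(n,f,np.hypot(*(f-n)[:2]),d)
u=(f-n)[:2];u/=np.hypot(*u); print(u,n[:2]+.02*u,arm.observe()['position'])
for q in [(285,225),(434,229),(427,404)]: print(pt(a,q[0]*.64,q[1]*.64,.022))
E
```

```text
[0.5058718  0.15878309 0.062     ] [0.5946989  0.13900998 0.062     ] 0.09100126027045485 [0.52789434 0.15385006 0.06136544]
[ 0.97610845 -0.21728389] [0.52539397 0.15443741] [0.52287372 0.15485477 0.19727082]
[0.47840448 0.08814727 0.022     ]
[0.49886325 0.17693981 0.022     ]
[0.61648894 0.15060093 0.022     ]
```

Emit:
arm_command --targets '[[[-0.003,0,0.03,0,0,0.026],[0,0,0.03,0,0,0],[0,0,0.03,0,0,0],[0,0,0.03,0,0,0],[0,0,0.019,0,0,0],[0,0,0.01,0,0,0],[0,0,0,0,0,0]]]' --jaw 0.04

```text
clock: 4.28
position: [0.5261, 0.1498, 0.0486]
ee_rot: [-0.362, -3.12, 0.0]
force: [-0.1, -0.7, -0.5]
width: 0.432
gripper_force: 0.0
```

```bash
python3 - <<'E'
from h import *
w=shot('wrist','w2'); s=arm.observe(); print(s['clock'],s['position'],R.from_rotvec(s['ee_rot']).as_matrix().round(3),s['width'],s['force'])
E
```

```text
4.325 [0.52644143 0.14998509 0.04913668] [[-0.973  0.229  0.   ]
 [ 0.229  0.973  0.   ]
 [-0.     0.    -1.   ]] 0.43444510712882706 [ 1.03034417 -0.41377334  0.08080636]
```

View pics/w2.png

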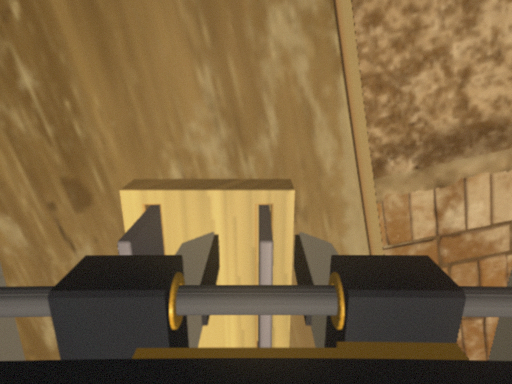

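Emit:
arm_command --targets '[[[0,0.004,0.001,0,0,0],[0,0,0,0,0,0],[0,0,0,0,0,0]]]'

```text
clock: 4.7
position: [0.5272, 0.1538, 0.0481]
ee_rot: [0.362, 3.12, 0.0]
force: [-0.3, 0.1, -0.1]
width: 0.437
gripper_force: 0.0
```

Emit:
arm_command --targets '[[[0,0,0,0,0,0],[0,0,0,0,0,0],[0,0,0,0,0,0],[0,0,0,0,0,0],[0,0,0,0,0,0]]]' --jaw 0.0 --newtons 30

```text
clock: 5.32
position: [0.527, 0.1537, 0.0477]
ee_rot: [-0.362, -3.121, 0.0]
force: [0.7, -0.2, -0.0]
width: 0.066
gripper_force: 30.0
```

Emit:
arm_command --targets '[[[0,0,-0.01,0,0,0],[0,0,-0.02,0,0,0],[0,0,-0.025,0,0,0],[0,0,-0.03,0,0,0],[0,0,-0.03,0,0,0],[0,0,-0.03,0,0,0],[0,0,-0.03,0,0,0],[0,0,-0.02,0,0,0],[0,0,0,0,0,0]]]'

```text
clock: 6.45
position: [0.5276, 0.1543, 0.2445]
ee_rot: [0.361, 3.118, 0.002]
force: [0.0, -0.1, -1.0]
width: 0.068
gripper_force: 30.0
```

```bash
python3 - <<'E'
from h import *
s=arm.observe(); print(s['clock'],s['position'],s['width'],s['gripper_force'],s['force'])
p=np.array(s['position']); r=R.from_rotvec(s['ee_rot']).as_matrix()
# final: tool z outward along azimuth h, 40 deg below horizontal; tool x left of h
az=np.deg2rad(-15); t=np.deg2rad(55)
h=np.array([np.cos(az),np.sin(az),0]); l=np.array([-h[1],h[0],0])
D=np.c_[l,np.cross([0,0,-1],l),[0,0,-1]]
F=np.array([.55,-.22,.22])                # wanted frosted-end spot
Rf=D@R.from_euler('x',-t).as_matrix(); print(Rf.round(2),'label normal deg',np.rad2deg(np.arccos(Rf[2,1])))
P=F+.064*l  ; print(P)
mid=np.array([.50,-.02,.25])
rows(mid,D,10); print(); rows(P,Rf,10,(mid,R.from_matrix(D)))
E
```

```text
6.45 [0.52764704 0.15426039 0.24452778] 0.06815943218734549 29.99973714351654 [ 0.01445192 -0.0643229  -0.95498707]
[[ 0.26  0.55  0.79]
 [ 0.97 -0.15 -0.21]
 [ 0.    0.82 -0.57]] label normal deg 35.0
[ 0.56656442 -0.15818075  0.22      ]
[[-0.001,-0.018,-0.001,0.0,0.0,0.16],[-0.004,-0.017,-0.001,0.0,0.0,0.16],[-0.007,-0.016,-0.001,0.0,0.0,0.16],[-0.009,-0.015,-0.001,0.0,0.0,0.16],[-0.012,-0.013,-0.001,0.0,0.0,0.16],[-0.014,-0.011,-0.001,0.0,0.0,0.16],[-0.015,-0.009,-0.001,0.0,0.0,0.16],[-0.016,-0.006,-0.001,0.0,0.0,0.16],[-0.017,-0.004,-0.001,0.0,0.0,0.16],[-0.018,-0.001,-0.001,0.0,0.0,0.16]]

[[-0.012,0.01,0.003,-0.096,-0.0,-0.0],[-0.012,0.01,0.004,-0.096,-0.0,-0.0],[-0.012,0.009,0.005,-0.096,-0.0,-0.0],[-0.012,0.009,0.006,-0.096,-0.0,-0.0],[-0.012,0.008,0.007,-0.096,-0.0,-0.0],[-0.012,0.007,0.007,-0.096,-0.0,-0.0],[-0.012,0.007,0.008,-0.096,-0.0,-0.0],[-0.012,0.006,0.009,-0.096,-0.0,-0.0],[-0.012,0.005,0.009,-0.096,-0.0,-0.0],[-0.012,0.004,0.01,-0.096,-0.0,-0.0]]
```

Emit:
arm_command --targets '[[[-0.001,-0.018,-0.001,0,0,0.16],[-0.004,-0.017,-0.001,0,0,0.16],[-0.007,-0.016,-0.001,0,0,0.16],[-0.009,-0.015,-0.001,0,0,0.16],[-0.012,-0.013,-0.001,0,0,0.16],[-0.014,-0.011,-0.001,0,0,0.16],[-0.015,-0.009,-0.001,0,0,0.16],[-0.016,-0.006,-0.001,0,0,0.16],[-0.017,-0.004,-0.001,0,0,0.16],[-0.018,-0.001,-0.001,0,0,0.16]]]'

```text
clock: 7.7
position: [0.4996, -0.0208, 0.2518]
ee_rot: [-2.495, -1.908, 0.002]
force: [0.2, -0.1, -0.1]
width: 0.064
gripper_force: 30.0
```

Emit:
arm_command --targets '[[[-0.012,0.01,0.003,-0.096,0,0],[-0.012,0.01,0.004,-0.096,0,0],[-0.012,0.009,0.005,-0.096,0,0],[-0.012,0.009,0.006,-0.096,0,0],[-0.012,0.008,0.007,-0.096,0,0],[-0.012,0.007,0.007,-0.096,0,0],[-0.012,0.007,0.008,-0.096,0,0],[-0.012,0.006,0.009,-0.096,0,0],[-0.012,0.005,0.009,-0.096,0,0],[-0.012,0.004,0.01,-0.096,0,0]]]'

```text
clock: 8.95
position: [0.5479, -0.1516, 0.2297]
ee_rot: [1.981, 1.482, 0.506]
force: [0.1, -0.7, -0.5]
width: 0.062
gripper_force: 30.0
```

Emit:
arm_command --targets '[[[0,0,0,0,0,0],[0,0,0,0,0,0],[0,0,0,0,0,0],[0,0,0,0,0,0]]]'

```text
clock: 9.45
position: [0.5488, -0.1518, 0.2309]
ee_rot: [1.981, 1.481, 0.506]
force: [-0.5, -0.7, -1.1]
width: 0.059
gripper_force: 30.0
```

```bash
python3 - <<'E'
from h import *
a=shot('top','t3');b=shot('side','s3')
s=arm.observe(); p=np.array(s['position']); r=R.from_rotvec(s['ee_rot'])
print(s['clock'],p,r.as_matrix().round(2),s['gripper_force'],s['width'],s['joints'],np.abs(s['dq']).max())
print('frosted',p+r.apply([-.064,0,.014]))
A=cv2.resize(a['pixels'][100:270,120:420,::-1],(720,408),interpolation=cv2.INTER_CUBIC);B=cv2.resize(b['pixels'][80:300,100:484,::-1],None,fx=1,fy=1)
cv2.imwrite('pics/f1.png',A); cv2.imwrite('pics/f2.png',cv2.resize(B,(768,440),interpolation=cv2.INTER_CUBIC))
E
```

```text
9.55 [ 0.54875511 -0.15191575  0.23091839] [[ 0.3   0.72  0.62]
 [ 0.95 -0.19 -0.24]
 [-0.05  0.67 -0.74]] 30.000431835651398 0.06430679199138681 [ 0.13074034  0.12118614 -0.09473523  2.34536087  1.70888363  0.23003672
 -1.87455232] 0.009348607719219897
frosted [ 0.53814052 -0.2161862   0.2239442 ]
```

View pics/f1.png

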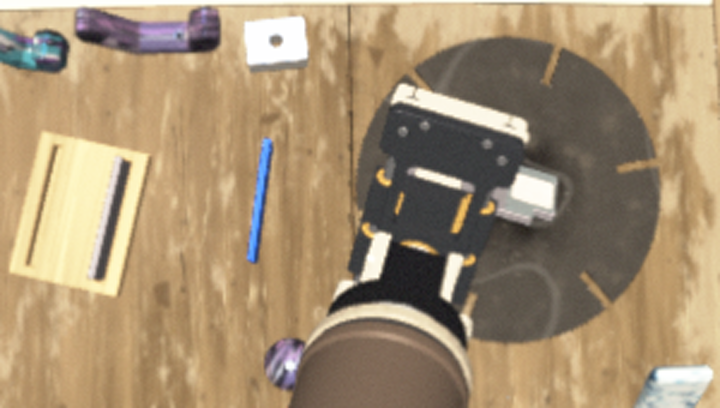

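View pics/f2.png

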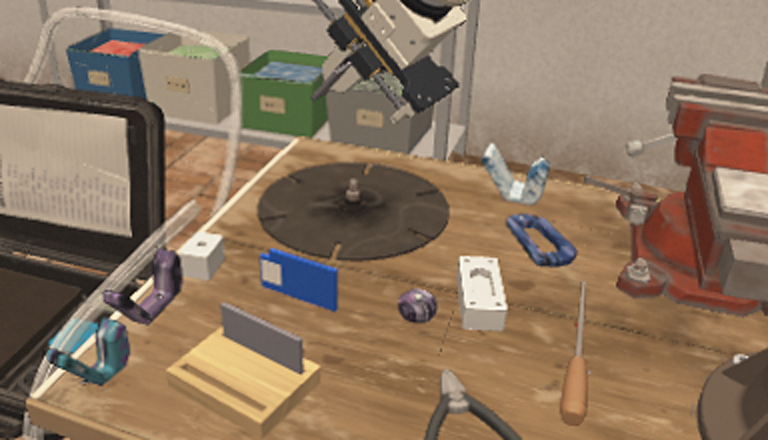

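Emit:
arm_command --targets '[[[0,0,0,-0.04,0,0],[0,0,0,-0.04,0,0],[0,0,0,-0.04,0,0],[0,0,0,-0.04,0,0],[0,0,0,0,0,0],[0,0,0,0,0,0],[0,0,0,0,0,0]]]'

```text
clock: 10.42
position: [0.549, -0.1521, 0.2312]
ee_rot: [1.857, 1.395, 0.605]
force: [-0.0, 0.2, -0.2]
width: 0.063
gripper_force: 30.0
```

```bash
python3 - <<'E'
from h import *
s=arm.observe(); p=np.array(s['position']); r=R.from_rotvec(s['ee_rot'])
print(s['clock'],p,r.as_matrix()[2].round(2),s['gripper_force'],s['width'],s['joints'],np.abs(s['dq']).max(),s['force'])
f=p+r.apply([-.064,0,.014]);print('frosted',f,np.hypot(f[0]-.562,f[1]+.237))
E
```

```text
10.425 [ 0.54903135 -0.15207423  0.23119191] [-0.05  0.78 -0.63] 30.000354945659637 0.06292079288246397 [ 0.272442    0.16442002 -0.28179391  2.46047135  2.39659971  0.45936287
 -2.57536248] 0.00872148385871801 [-0.02840765  0.1850772  -0.24020228]
frosted [ 0.539895   -0.21672708  0.22584995] 0.02999370127428518
```

The label is now about 39° from vertical. The frosted end is 30 mm from the disc centre and 0.23 m up, and the arm is still.

```bash
python3 -c "
from cell import arm; print(arm.sign_off())"
```

```text
the job is handed in; nothing more can be done
None
```

The job is handed in, verdict not reported: the notched plate is held still by its clear half, its frosted end 30 mm from the disc centre and 0.23 m up, label tilted about 39° from vertical, and the blank plate and bystanders look unmoved in the last pictures.

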